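# Set the router-table fence 12 mm from the cutter with a brass set-up bar

### The arm

A 6-joint arm with a two-finger parallel gripper is mounted at the origin on the work surface. World frame = base frame: x ahead of the robot, y to its left, z up, the work surface at z = 0. Lengths are in m, angles in rad, forces in N, time in s.
With the tool pointing down it reaches from about 0.275 to 0.85 m from the base axis. Payload 19 kg.
Tool frame: the origin (TCP) lies at the very end of the fingers, on their centre line; the grasp point (between the pads) lies 19 mm behind it; y points along the fingers, x is the direction in which the jaws open and shut, and the axes are right-handed (so a half turn about y gives the same grasp; the last joint's range is limited). The gripper opens to 85 mm and grips with 20 to 120 N. Pads are 22 mm wide; open, the fingers measure 114 mm over their backs; the gripper's body (76 mm by 85 mm) begins 54 mm behind the grasp point. The pads swing forward as they close: fully open they stand 13 mm farther back than shut.
Start: joints at [-0.134, 0.15, 1.437, -0, 1.554, -0.134], TCP at [0.575, -0, 0.231] pointing down, gripper open.
Joint ranges: [-2.8, 2.8], [-0.68, 2.1], [0.12, 2.68], [-1.39, 4.53], [0.16, 2.79], [-2.81, 2.81]. Speed limits (rad/s): [1.89, 1.89, 2.22, 3.01, 3.01, 3.01].

### API

Orientations are given as a rotation vector (axis times angle).
In Python, from bench import r gives the robot as it stands. The module is installed in compiled form; this text tells all that it offers.
- The arm moves only by the shell command python3 -m handwheel 'ROWS' [FORCE]. ROWS is JSON, one flat list of numbers, 7 for each row, row after row: the opening, from 0 (shut) to 1 (fully open), then the shift along the tool's x, y, z in m, then the turn, a rotation vector about the tool's x, y, z in degrees. In form: [hand, dx, dy, dz, ax, ay, az, hand, dx, dy, dz, ax, ay, az, ...]. A call has 1 to 10 rows; each row shifts and turns the pose as measured when the row begins, along the tool's axes as they then stand; what a row does not reach is not made up. A row lasts 1/8 s, in which the tool goes at most 62.5 mm and 10.7 degrees, less where a joint would pass 70% of its speed; a pose out of reach is approached as far as the arm can. A call is refused whole if a number of a shift passes 0.0625 or a number of a turn 10.7, either way. A call with a gripper value outside its range is refused whole. The fingers move at their own pace and stop on an object; FORCE is the grip in N (left out, the last holds). Time passes only in rows, so rows that do not move let the fingers close. It gives the time, the measured TCP pose, the force and the opening at its end, in the units of the state.
- r.read_state(): the state, without advancing time (a new reading comes with each control period).
- r.capture(name): name is "scene" or "side" or "wrist"; returns the picture (480x640x3 uint8, red, green, blue); there is no depth.
- r.get_calibration(name): a dict with "intrinsics" (3x3 intrinsics, pixels), "extrinsics" (4x4, takes a point from camera to world coordinates); the wrist camera has in their place "T_tool_cam" (4x4, takes a point from camera to tool coordinates, whose origin is the TCP and whose axes are the tool frame's). Camera axes: x right, y down, z forward; pixel columns grow to the right and rows downward; lengths in m; the calibration is good to about 2 mm. A picture is of the moment at which its call begins: read the wrist's pose just before it. get_calibration takes no time and is no camera call.
- r.finish_job(): hands the job in, once; it reports no verdict.
The state is a dict: "time_s": time; "qpos": joint angles; "dq": joint speeds; "effort": joint torques, N m; "tcp_pos": TCP position; "orientation": TCP orientation; "force": force on the tool from outside, world axes, zero at the start; "ft_torque": the same for the moment, N m; "width": finger opening in m.
Only numpy, scipy, OpenCV 4.12 (cv2) and the standard library are available. Lean on these libraries where they do the work, as an engineer would, in place of code of your own. Each camera call takes 0.05 s, during which the arm holds its last target.

### The job

Set the router fence 12 mm from the cutter with the 12 mm brass set-up bar: the three bars look alike, so find it by pinching them between the fingers. Stand it on its long edge along the fence, spanning the cutter, and let go; then slide the fence up until it nips the bar against the cutter with a light pressure of some 8 N, keep that up for a second and let go, leaving the bar nipped there. The carbide edges chip easily, so press gently and keep the gripper off them; leave the other two bars standing on their grey pad, and the push block and the pencil where they lie.

Things in the scene. Friction and masses are not known exactly. Their poses are not given: they have to be found in the camera images.
- bar_a_mid (a point): Centre of one of three look-alike brass set-up bars, standing on its long edge on the grey pad: 100 mm long (own x), 30 mm high (own z, up). Its thickness (own y) is 9, 12 or 15 mm; which of the three bars is which is not told and cannot be relied on from the place on the pad. Mass 0.2 to 0.33 kg. The centre is 15 mm above the bar's lower edge.
- bar_b_mid (a point): The same point of the second look-alike bar (9, 12 or 15 mm thick, each thickness occurs once).
- bar_c_mid (a point): The same point of the third look-alike bar (9, 12 or 15 mm thick, each thickness occurs once).
- gauge_pad: Fixed grey felt pad on which the three bars stand side by side about 75 mm apart, 260 mm (own x, the row) by 140 mm by 3 mm thick; origin at the centre of its underside, on the bench. The bars lie about along its y.
- router: Black router plate with aluminium ring, fixed flush with the bench. Origin: the point on the cutter's axis at bench level. Own x is the direction in which the fence slides towards the cutter; own y runs along the fence.
- cutter: Straight router cutter (red body, grey carbide edges) standing upright and not turning at the origin of the router plate: about 16 mm in diameter, rising 32 mm above the bench. The carbide chips when something is pressed on it with more than 15 N. Origin on its axis at bench level.
- fence (a joint): Slide of the fence, m: 0 = fully back, grows towards the cutter (router +x), stop at 0.085. It starts 0 to 0.02 from the back, is unclamped, slides with a drag of about 5 N (more with speed; a bar pushed along adds 1 to 3 N) and stays where it is left.
- fence_top (a point): Mid-length point on the top edge of the fence's aluminium angle (6 mm thick), at its front surface, 80 mm above the bench; axes as the router plate's. The fence is 400 mm long (own y). Two brown 18 mm MDF faces stand in front of the angle on adjusting studs, with a 30 mm opening at the cutter; their fronts are 18 to 26 mm ahead (+x) of this point: locked there, not known exactly.
- fence_grip (a point): The same point 90 mm to the +y side. Here, and likewise on the -y side, the fence can be pinched from above across its whole thickness (24 to 32 mm, from 6 mm behind this point to the fronts of the faces), within 25 mm along it: its back is free down to 10 mm above the bench. Nearer the middle and farther out, studs, gussets, clamp knobs (36 mm high) and the dust port stand behind it.
- push_block: Push block with a red handle, 240 mm long, a bystander; origin at the centre of its underside.
- pencil: Red carpenter's pencil, 180 mm, a bystander; origin at the centre of its underside.
There are look-alikes about, which are no part of the job. Leave any pink look-alike of the part that bears bar_b_mid alone. What is shaped like the part that bears bar_c_mid but green is not meant.

How it is judged:
By the outcome, as a careful person would: the job done as asked, in the order asked, and still so for the second after the job is handed in, with the robot touching nothing.
It also fails if it takes over 66 s, if anything falls off the work surface, if the arm or the gripper's body presses on something with over 40 N, if the wrist force passes 120 N, or if a joint passes its speed limit or range.

## Working session

There is one attempt and no reset: what is moved stays moved. The work goes in short steps, Python scripts to look and compute and a shell command to move; the robot and the scene stay as the last step left them, time stands still between calls to the robot, and variables do not carry over. Pictures are saved under pics/ and viewed, and the job is handed in when it is done.

```bash
mkdir -p pics; python3 - <<'E'
from bench import r
import cv2,numpy as np
s=r.read_state();print(s)
for n in("scene","side","wrist"):
    im=r.capture(n);cv2.imwrite(f"pics/{n}0.png",im[:,:,::-1])
    c=r.get_calibration(n)
    for k,v in c.items():print(n,k,np.round(v,4).tolist())
E
```

```text
{'time_s': 0.0, 'qpos': array([-1.33989297e-01,  1.50975807e-01,  1.43796531e+00,  4.30594052e-05,
        1.55379037e+00, -1.34004146e-01]), 'dq': array([ 4.47265314e-05, -2.08283427e-03, -5.65314166e-04, -9.11735681e-04,
       -9.41047500e-04,  6.32517903e-04]), 'effort': array([ 9.08163997e-05, -7.13061190e+01, -5.70858908e+01, -1.86872212e-04,
        9.14935896e-03,  2.21375326e-04]), 'tcp_pos': array([5.74782441e-01, 2.96910665e-05, 2.30713975e-01]), 'orientation': array([-1.57060134e+00,  8.70815026e-04,  8.92949676e-04]), 'force': array([-0.28532127,  0.22776682,  0.38698378]), 'ft_torque': array([ 0.01250048,  0.03344726, -0.02766446]), 'width': 0.08508398738173177}
scene intrinsics [[463.434, 0.0, 312.7258], [0.0, 463.434, 240.9803], [0.0, 0.0, 1.0]]
scene extrinsics [[0.3884, 0.5938, -0.7046, 1.1948], [0.9212, -0.2319, 0.3124, -0.3102], [0.0221, -0.7705, -0.6371, 0.7695], [0.0, 0.0, 0.0, 1.0]]
side intrinsics [[511.3268, 0.0, 318.5693], [0.0, 511.3268, 244.2571], [0.0, 0.0, 1.0]]
side extrinsics [[0.9016, -0.263, 0.3435, -0.0255], [-0.4325, -0.564, 0.7034, -0.9288], [0.0088, -0.7828, -0.6222, 0.9238], [0.0, 0.0, 0.0, 1.0]]
wrist intrinsics [[355.3728, 0.0, 319.6487], [0.0, 355.3728, 239.2661], [0.0, 0.0, 1.0]]
wrist T_tool_cam [[1.0, 0.0003, 0.0006, -0.0005], [-0.0005, -0.2878, 0.9577, -0.1431], [0.0004, -0.9577, -0.2878, 0.0729], [0.0, 0.0, 0.0, 1.0]]
```

View pics/scene0.png

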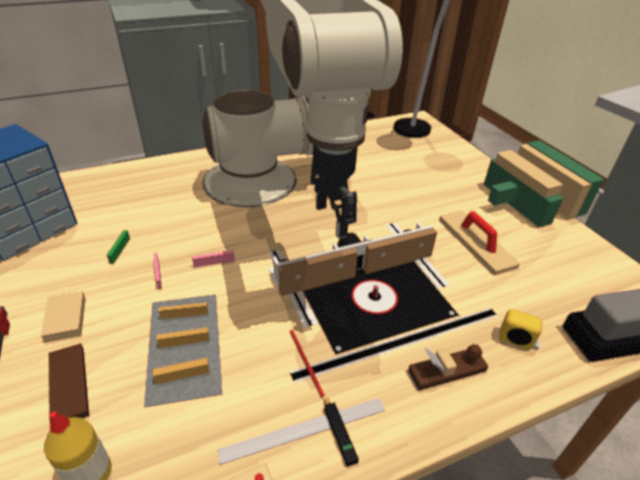

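View pics/side0.png

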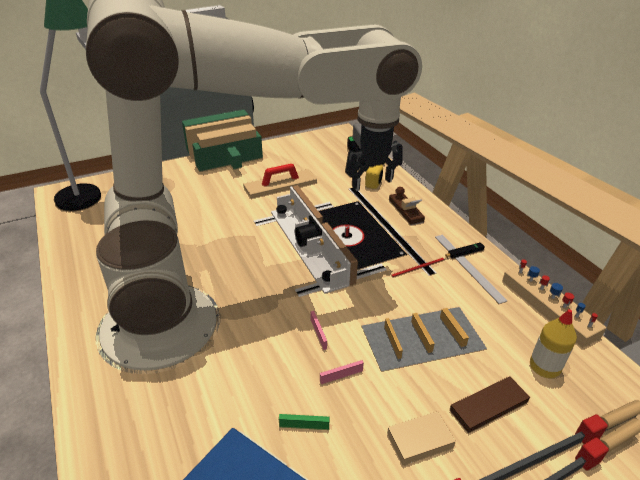

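View pics/wrist0.png

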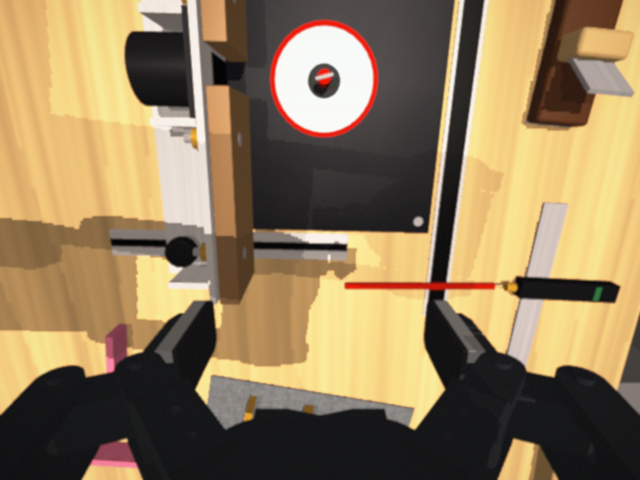

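The three views show, in scene pixels:
- The grey pad is around (185,345), with brass bars at about (183,311), (183,338) and (181,370).
- The router plate and ring are centred at (375,297), with the fence behind them.
- The pink and green look-alikes are to the left.

Next I'll measure.

```bash
cat > h.py <<'E'
from bench import r
import cv2,numpy as np
from scipy.spatial.transform import Rotation as R
def cam(n,s=None):
    c=r.get_calibration(n);K=np.array(c["intrinsics"])
    if n=="wrist":
        s=s or r.read_state();T=np.eye(4);T[:3,:3]=R.from_rotvec(s["orientation"]).as_matrix();T[:3,3]=s["tcp_pos"]
        return K,T@np.array(c["T_tool_cam"])
    return K,np.array(c["extrinsics"])
def ray(KE,p,z):
    K,E=KE;d=E[:3,:3]@np.linalg.inv(K)@np.array([p[0],p[1],1.]);o=E[:3,3]
    return o+d*(z-o[2])/d[2]
def proj(KE,X):
    K,E=KE;q=K@(E[:3,:3].T@(np.array(X)-E[:3,3]));return q[:2]/q[2]
def tri(*obs): # (KE,pix)
    A=np.zeros((3,3));b=np.zeros(3)
    for (K,E),p in obs:
        d=E[:3,:3]@np.linalg.inv(K)@np.array([p[0],p[1],1.]);d/=np.linalg.norm(d);P=np.eye(3)-np.outer(d,d);A+=P;b+=P@E[:3,3]
    return np.linalg.solve(A,b)
E
python3 - <<'E'
from h import *
np.set_printoptions(precision=4,suppress=True)
C={n:cam(n) for n in("scene","side","wrist")}
for n in("scene","side"):
    im=cv2.imread(f"pics/{n}0.png");hsv=cv2.cvtColor(im,cv2.COLOR_BGR2HSV)
    roi=np.zeros(im.shape[:2],np.uint8)
    if n=="scene":roi[295:400,145:222]=1
    else:roi[305:370,362:486]=1
    m=((hsv[...,1]>90)&(roi>0)).astype(np.uint8)
    # pad
    cs,_=cv2.findContours(m,cv2.RETR_EXTERNAL,cv2.CHAIN_APPROX_NONE)
    for c in cs:
        if 60<cv2.contourArea(c):
            b=cv2.boundingRect(c);a=cv2.minAreaRect(c);
            V=np.median(hsv[...,2][cv2.drawContours(np.zeros_like(m),[c],-1,1,-1)>0])
            print(n,cv2.contourArea(c),b,V,cv2.boxPoints(a).round(1).tolist())
    x=im[290:410,140:225] if n=="scene" else im[300:375,355:490]
    cv2.imwrite(f"pics/{n}_bars.png",cv2.resize(x,None,fx=5,fy=5,interpolation=cv2.INTER_NEAREST))
im=cv2.imread("pics/wrist0.png");hsv=cv2.cvtColor(im,cv2.COLOR_BGR2HSV)
w=((hsv[...,1]<60)&(hsv[...,2]>180)).astype(np.uint8)
w[:,:260]=0;w[:,385:]=0;w[150:]=0
c=max(cv2.findContours(w,cv2.RETR_EXTERNAL,cv2.CHAIN_APPROX_NONE)[0],key=cv2.contourArea)
e=cv2.fitEllipse(c);print("ring",e,ray(C["wrist"],e[0],0))
for n,p in(("scene",(375,297)),("side",(348,235))):print(n,ray(C[n],p,0))
E
```

```text
scene 814.5 (152, 358, 57, 26) 136.0 [[151.1999969482422, 368.5], [206.39999389648438, 356.5], [209.8000030517578, 372.0], [154.60000610351562, 384.0]]
scene 659.0 (156, 327, 53, 21) 114.0 [[155.3000030517578, 334.1000061035156], [207.3000030517578, 326.5], [209.39999389648438, 340.29998779296875], [157.3000030517578, 348.0]]
scene 172.0 (145, 313, 6, 74) 242.0 [[145.0, 313.0], [150.0, 313.0], [150.0, 386.0], [145.0, 386.0]]
scene 542.0 (158, 302, 50, 17) 112.0 [[157.60000610351562, 306.70001220703125], [206.1999969482422, 301.6000061035156], [207.5, 313.8999938964844], [159.0, 319.1000061035156]]
scene 176.5 (216, 295, 6, 82) 243.0 [[216.0, 295.0], [221.0, 295.0], [221.0, 376.0], [216.0, 376.0]]
side 88.5 (362, 352, 13, 18) 235.0 [[362.0, 369.0], [362.0, 352.0], [374.0, 352.0], [374.0, 369.0]]
side 898.0 (392, 349, 94, 21) 234.0 [[392.0, 349.0], [485.0, 349.0], [485.0, 369.0], [392.0, 369.0]]
side 62.0 (362, 343, 18, 27) 236.0 [[360.0, 344.5], [363.8999938964844, 341.6000061035156], [382.29998779296875, 366.6000061035156], [378.29998779296875, 369.5]]
side 2521.0 (362, 305, 124, 54) 202.0 [[362.0, 305.0], [485.0, 305.0], [485.0, 358.0], [362.0, 358.0]]
ring ((323.6270446777344, 78.64164733886719), (96.49392700195312, 105.01472473144531), 0.8998025059700012) [0.5781 0.1228 0.    ]
scene [ 0.5805  0.1216 -0.    ]
side [ 0.5831  0.1184 -0.    ]
```

```bash
python3 - <<'E'
import cv2
a=cv2.imread("pics/scene0.png");b=cv2.imread("pics/side0.png");w=cv2.imread("pics/wrist0.png")
cv2.imwrite("pics/sr.png",cv2.resize(a[220:360,260:470],None,fx=3.8,fy=3.8))
cv2.imwrite("pics/dr.png",cv2.resize(b[175:310,240:440],None,fx=4,fy=4))
E
```

```text
(no output)
```

View pics/sr.png

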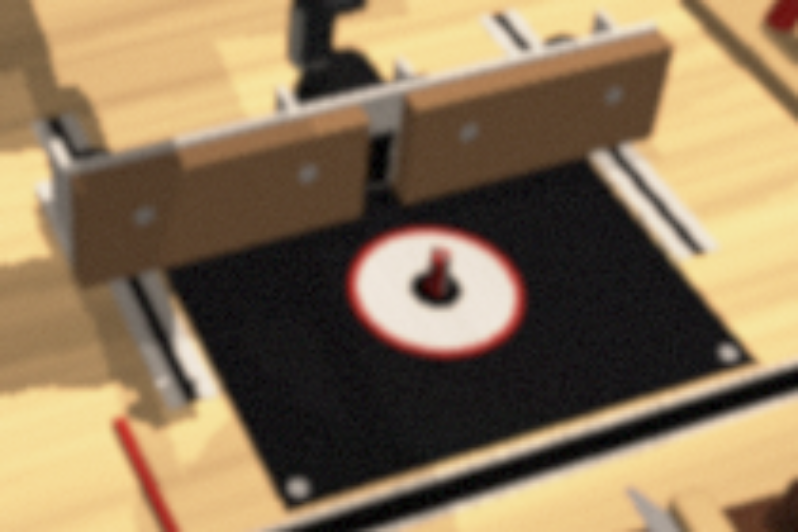

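View pics/dr.png

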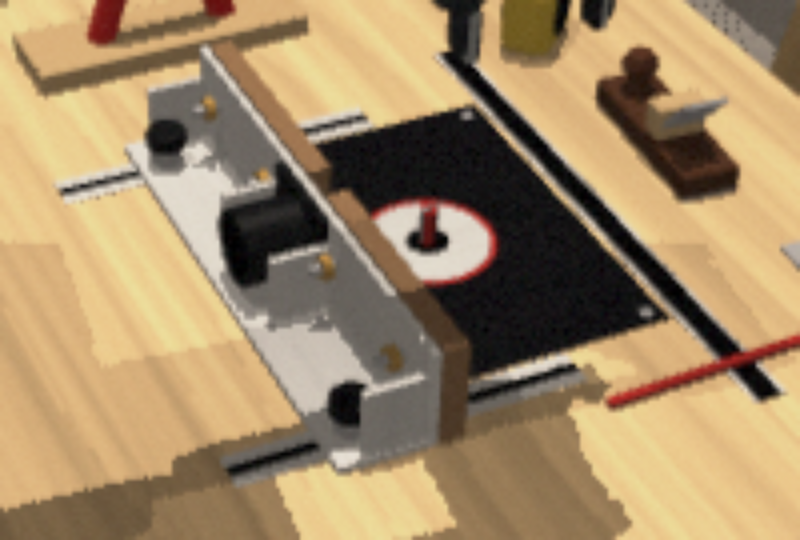

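View pics/scene_bars.png

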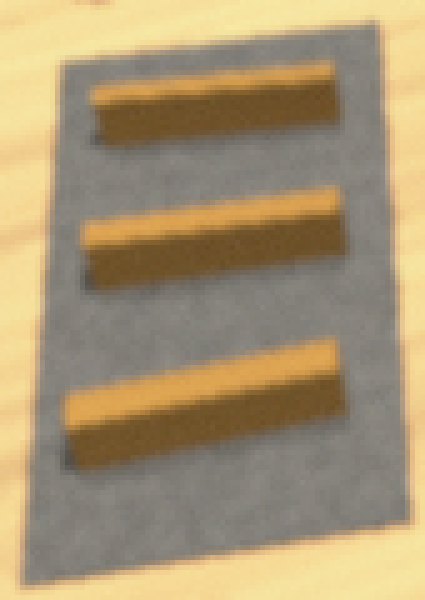

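View pics/side_bars.png

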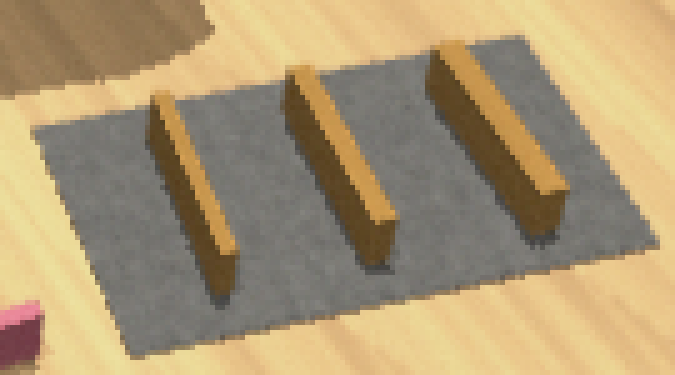

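```bash
python3 - <<'E'
from h import *
np.set_printoptions(precision=4,suppress=True)
C={n:cam(n) for n in("scene","side","wrist")}
S={"near":[(90,90),(333,62),(335,77),(95,105)],"mid":[(80,226),(338,187),(342,213),(86,248)],"far":[(63,394),(338,338),(340,372),(67,430)]}
D={"near":[(152,93),(172,93),(237,248),(217,255)],"mid":[(288,68),(315,68),(397,215),(375,222)],"far":[(440,45),(465,42),(568,187),(540,193)]}
for k in S:
    for n,Q,o in(("scene",S,(140,290)),("side",D,(355,300))):
        P=np.array([ray(C[n],(x/5+o[0]-.4,y/5+o[1]-.4),.033)[:2] for x,y in Q[k]])
        c=P.mean(0)
        if n=="scene": ax=(P[1]+P[2]-P[0]-P[3])/2
        else: ax=(P[0]+P[1]-P[2]-P[3])/2
        print(k,n,"c",c,"len",np.linalg.norm(ax),"ang",np.degrees(np.arctan2(ax[1],ax[0])),P.round(3).tolist())
# fence / router
s=lambda x,y:(260+x/3.8-.4,220+y/3.8-.4)
d=lambda x,y:(240+x/4-.4,175+y/4-.4)
for nm,ps,pd,z in [("cutter top",s(440,250),d(430,203),.032),("plate cornerA(-y,+x)",s(290,505),d(665,318),0),("plate corner B(+y,+x)",s(752,360),d(475,107),0),
  ("face end top front -y",s(72,178),d(466,350),.08),("face end top +y",s(672,42),d(237,42),.08),("face -y bottom",s(80,285),d(467,437),0),
  ("open -y face top inner front",s(368,125),d(418,290),.08)]:
    print(nm,ray(C["scene"],ps,z),ray(C["side"],pd,z),"tri",tri((C["scene"],ps),(C["side"],pd)))
W=C["wrist"]
for nm,p,z in [("plate c -y+x",(428,233),0),("plate -y edge at face",(254,230),0),("ring",(323.6,78.6),0),("plate right edge top",(454,0),0),("fence front top -y end",(238,302),.08),("face rear top -y",(217,302),.08),("angle front top", (209,0),.08),("face inner -y top L",(208,86),.08),("face inner R",(235,86),.08)]:
    print(nm,ray(W,p,z))
E
```

```text
near scene c [ 0.4797 -0.2899] len 0.09946411965763659 ang 77.47428365346907 [[0.464, -0.339], [0.486, -0.241], [0.495, -0.242], [0.474, -0.338]]
near side c [ 0.4794 -0.2919] len 0.0976468497201989 ang 75.54464954155871 [[0.487, -0.243], [0.496, -0.247], [0.472, -0.339], [0.462, -0.339]]
mid scene c [ 0.5517 -0.3041] len 0.09982291702290466 ang 78.95187336307056 [[0.536, -0.353], [0.554, -0.254], [0.568, -0.256], [0.548, -0.353]]
mid side c [ 0.5517 -0.3064] len 0.09628444775668035 ang 79.07332030829738 [[0.555, -0.256], [0.567, -0.262], [0.548, -0.354], [0.537, -0.353]]
far scene c [ 0.6283 -0.3218] len 0.09964474714192545 ang 82.65459344741704 [[0.614, -0.371], [0.627, -0.271], [0.642, -0.274], [0.63, -0.372]]
far side c [ 0.6294 -0.3246] len 0.09695188015833554 ang 81.44214672585906 [[0.63, -0.275], [0.643, -0.278], [0.629, -0.374], [0.615, -0.371]]
cutter top [0.5748 0.1218 0.032 ] [0.5817 0.1245 0.032 ] tri [0.5786 0.1192 0.0365]
plate cornerA(-y,+x) [ 0.6868 -0.0266  0.    ] [ 0.6899 -0.0298  0.    ] tri [ 0.689  -0.0289  0.0014]
plate corner B(+y,+x) [ 0.6943  0.2662 -0.    ] [0.6987 0.263  0.    ] tri [0.6972 0.2623 0.0026]
face end top front -y [ 0.4856 -0.0756  0.08  ] [ 0.4954 -0.081   0.08  ] tri [ 0.493  -0.0804  0.0841]
face end top +y [0.5052 0.3225 0.08  ] [0.5125 0.3168 0.08  ] tri [0.5111 0.3161 0.0834]
face -y bottom [ 0.4941 -0.0757  0.    ] [ 0.5024 -0.0787 -0.    ] tri [ 0.4999 -0.0793  0.0042]
open -y face top inner front [0.5064 0.1046 0.08  ] [ 0.4962 -0.0142  0.08  ] tri [0.5189 0.072  0.056 ]
plate c -y+x [ 0.6928 -0.0322  0.    ]
plate -y edge at face [ 0.5028 -0.0289  0.    ]
ring [0.5781 0.1229 0.    ]
plate right edge top [0.697  0.1889 0.    ]
fence front top -y end [ 0.5    -0.0752  0.08  ]
face rear top -y [ 0.4808 -0.0752  0.08  ]
angle front top [0.4948 0.164  0.08  ]
face inner -y top L [0.489  0.1069 0.08  ]
face inner R [0.5096 0.1069 0.08  ]
```

```bash
python3 - <<'E'
import cv2
w=cv2.imread("pics/wrist0.png")
cv2.imwrite("pics/wr.png",cv2.resize(w[0:310,100:360],None,fx=1.9,fy=1.9))
E
```

```text
(no output)
```

View pics/wr.png

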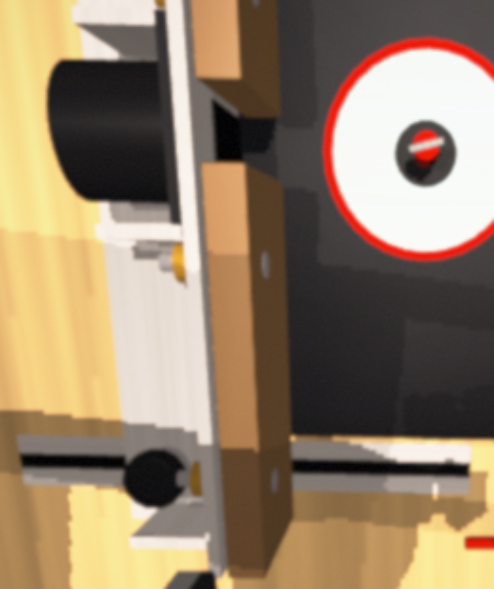

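```bash
python3 -m handwheel '[0.6,-0.0046,0.02,-0.055,0,0,0, 0.6,-0.0046,0.02,-0.055,0,0,0, 0.6,-0.0046,0.02,-0.055,0,0,0, 0.6,-0.0046,0.02,-0.055,0,0,0, 0.6,-0.0046,0.02,-0.055,0,0,0, 0.6,-0.0046,0.02,-0.055,0,0,0, 0.6,0,0,0,0,5.5,0, 0.6,0,0,0,0,5.5,0, 0.6,0,0,0,0,0,0]' 40; python3 - <<'E'
from h import *
s=r.read_state();print(s["time_s"],s["tcp_pos"],s["orientation"],s["width"],s["force"])
for n in("wrist","side"):cv2.imwrite(f"pics/{n}1.png",r.capture(n)[:,:,::-1])
E
```

```text
time_s: 1.27
tcp_pos: [0.5453, -0.3399, 0.104]
orientation: [-1.562, 0.156, -0.151]
force: [-0.2, 0.6, 0.7]
width: 0.0514
1.275 [ 0.54530201 -0.33994997  0.10401588] [-1.56214529  0.15561787 -0.15069909] 0.05139405363516746 [-0.17114458  0.61232953  0.66222071]
```

View pics/wrist1.png

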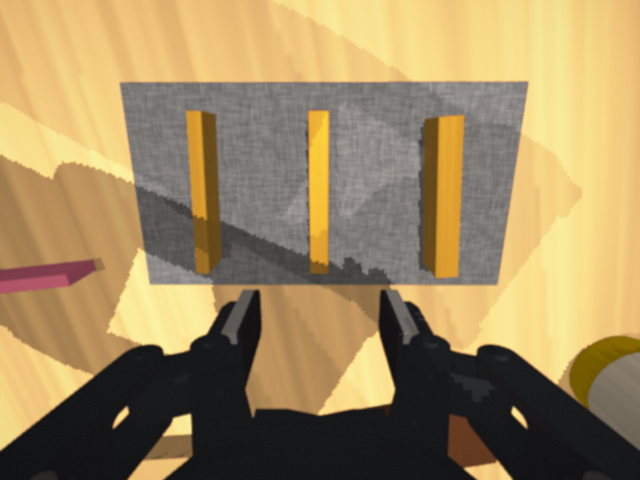

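```bash
python3 - <<'E'
from h import *
s=r.read_state()
M=R.from_rotvec(s["orientation"]).as_matrix();print(M.round(3))
c=np.array([.5517,-.305,.033]);a=np.radians(79);
for o in(0,-.025):
    g=c+o*np.array([np.cos(a),np.sin(a),0]);g[2]=.012
    print(o,g,"tool shift",M.T@(g-s["tcp_pos"]))
W=cam("wrist",s)
for o in(-.05,0,.05): print(proj(W,c+o*np.array([np.cos(a),np.sin(a),0])))
E
```

```text
[[ 0.981 -0.002  0.192]
 [-0.192  0.003  0.981]
 [-0.003 -1.     0.003]]
0 [ 0.5517 -0.305   0.012 ] tool shift [-0.00030975  0.09245537  0.03499204]
-0.025 [ 0.54692978 -0.32954068  0.012     ] tool shift [-0.00029069  0.09238942  0.00999213]
[319.51446013 273.78368765]
[319.47947824 197.32600663]
[319.4395589  110.07685512]
```

The middle bar is centred between the fingers at columns 308–329, rows 110–273. My projection matches it to within a pixel. Next I descend and pinch it 25 mm off-centre.

```bash
python3 -m handwheel '[0.6,0,0.04,0.01,0,0,0, 0.6,0,0.03,0,0,0,0, 0.6,0,0.02,0,0,0,0, 0.6,0,0,0,0,0,0]'; python3 - <<'E'
from h import *
s=r.read_state();print(s["time_s"],s["tcp_pos"],s["force"])
E
```

```text
time_s: 1.88
tcp_pos: [0.5484, -0.3284, 0.0134]
orientation: [-1.564, 0.144, -0.143]
force: [0.0, 0.3, 0.5]
width: 0.0511
1.875 [ 0.54836313 -0.32843489  0.01340325] [0.0435676  0.33087083 0.5425445 ]
```

```bash
python3 -m handwheel '[0,0,0,0,0,0,0, 0,0,0,0,0,0,0, 0,0,0,0,0,0,0, 0,0,0,0,0,0,0, 0,0,0,0,0,0,0]' 25;python3 -m handwheel '[0,0,0,0,0,0,0, 0,0,0,0,0,0,0]' 50;  python3 - <<'E'
from h import *
s=r.read_state();print(s["time_s"],s["tcp_pos"],s["force"],s["width"])
E
```

```text
time_s: 2.5
tcp_pos: [0.5495, -0.329, 0.0166]
orientation: [-1.567, 0.14, -0.144]
force: [-0.6, -0.9, -3.0]
width: 0.0108
time_s: 2.75
tcp_pos: [0.5494, -0.329, 0.0165]
orientation: [-1.567, 0.14, -0.144]
force: [-0.3, -0.5, -1.6]
width: 0.0106
2.75 [ 0.54941603 -0.32901577  0.01654564] [-0.28623873 -0.53146936 -1.60433259] 0.010647986976889245
```

The reading of 10.65 mm sits between 9 and 12, so it doesn't decide. I'll pinch the other two as well.

```bash
python3 -m handwheel '[0.5,0,0,0,0,0,0, 0.5,0,0,0,0,0,0, 0.5,0,0,0,0,0,0, 0.5,0,-0.04,0,0,0,0, 0.5,0,-0.02,0,0,0,0, 0.5,0,0,0,0,0,0]' 25; python3 - <<'E'
from h import *
s=r.read_state();print(s["time_s"],s["tcp_pos"],s["force"],s["width"])
M=R.from_rotvec(s["orientation"]).as_matrix()
for c,a in(((.6288,-.323),82.),((.4796,-.291),76.5)):
    a=np.radians(a);g=np.array([*c,.013])-.02*np.array([np.cos(a),np.sin(a),0])
    print(g,"shift",M.T@(g-s["tcp_pos"]),"yaw now",np.degrees(np.arctan2(M[1,0],M[0,0])))
cv2.imwrite("pics/wrist2.png",r.capture("wrist")[:,:,::-1])
E
```

```text
time_s: 3.5
tcp_pos: [0.5493, -0.329, 0.078]
orientation: [-1.566, 0.14, -0.144]
force: [-0.7, -0.0, -0.4]
width: 0.0424
3.5 [ 0.54929148 -0.32901307  0.07804307] [-0.72048795 -0.00393584 -0.3969304 ] 0.04237268193873532
[ 0.62601654 -0.34280536  0.013     ] shift [0.07778602 0.06524449 0.00023309] yaw now -10.359385954378405
[ 0.47493109 -0.3104474   0.013     ] shift [-0.07665476  0.06484472  0.0048951 ] yaw now -10.359385954378405
```

View pics/wrist2.png

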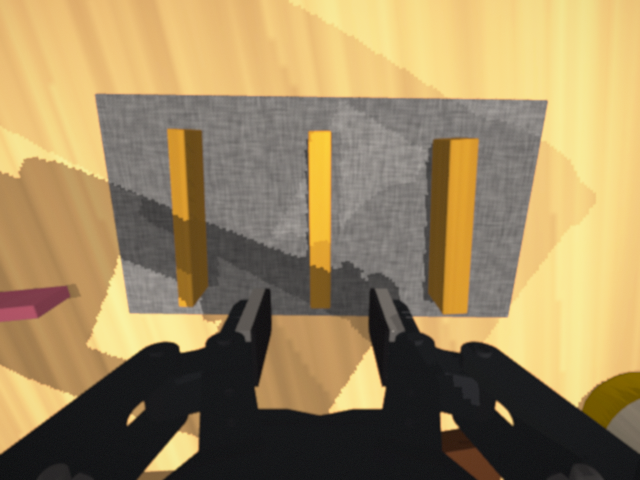

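The middle bar is undisturbed at (320,220) and all three bars are standing. I go to the far bar next.

```bash
python3 -m handwheel '[0.5,0.04,0,0,0,-2.2,0, 0.5,0.035,0,0,0,0,0, 0.5,0,0,0,0,0,0]'; python3 - <<'E'
from h import *
s=r.read_state();print(s["time_s"],s["tcp_pos"],s["force"],s["width"])
M=R.from_rotvec(s["orientation"]).as_matrix()
for c,a in(((.6288,-.323),82.),):
    a=np.radians(a);g=np.array([*c,.013])-.02*np.array([np.cos(a),np.sin(a),0])
    print(g,"shift",M.T@(g-s["tcp_pos"]),"yaw now",np.degrees(np.arctan2(M[1,0],M[0,0])))
E
```

```text
time_s: 3.92
tcp_pos: [0.6237, -0.3407, 0.0732]
orientation: [-1.566, 0.113, -0.11]
force: [-1.3, 0.7, -0.7]
width: 0.0424
3.925 [ 0.62371777 -0.34069804  0.0731703 ] [-1.26706472  0.66041414 -0.69652025] 0.0424041752279322
[ 0.62601654 -0.34280536  0.013     ] shift [ 0.0026915   0.06016116 -0.00189225] yaw now -8.125923114960237
```

```bash
python3 -m handwheel '[0.5,0.0025,0.03,-0.001,0,0,0, 0.5,0,0.022,0,0,0,0, 0.5,0,0,0,0,0,0, 0,0,0,0,0,0,0, 0,0,0,0,0,0,0, 0,0,0,0,0,0,0, 0,0,0,0,0,0,0, 0,0,0,0,0,0,0]' 25;python3 -m handwheel '[0,0,0,0,0,0,0, 0,0,0,0,0,0,0]' 50;  python3 - <<'E'
from h import *
s=r.read_state();print(s["time_s"],s["tcp_pos"],s["force"],s["width"])
E
```

```text
time_s: 4.92
tcp_pos: [0.6239, -0.3415, 0.0187]
orientation: [-1.565, 0.115, -0.108]
force: [0.3, -0.7, -2.1]
width: 0.0139
time_s: 5.18
tcp_pos: [0.624, -0.3415, 0.0188]
orientation: [-1.565, 0.114, -0.108]
force: [0.1, 0.4, -2.4]
width: 0.0138
5.175 [ 0.62395901 -0.34149786  0.01876462] [ 0.13927732  0.38354871 -2.35612359] 0.01377547532144228
```

```bash
python3 -m handwheel '[0.5,0,0,0,0,0,0, 0.5,0,0,0,0,0,0, 0.5,0,0,0,0,0,0, 0.5,0,-0.04,0,0,0,0, 0.5,0,-0.02,0,0,0,0, 0.5,-0.05,0,0,0,2.8,0, 0.5,-0.05,0,0,0,2.8,0, 0.5,-0.045,0,0,0,0,0, 0.5,0,0,0,0,0,0]' 25; python3 - <<'E'
from h import *
s=r.read_state();print(s["time_s"],s["tcp_pos"],s["force"],s["width"])
M=R.from_rotvec(s["orientation"]).as_matrix()
for c,a in(((.4796,-.291),76.5),):
    a=np.radians(a);g=np.array([*c,.013])-.02*np.array([np.cos(a),np.sin(a),0])
    print(g,"shift",M.T@(g-s["tcp_pos"]),"yaw now",np.degrees(np.arctan2(M[1,0],M[0,0])))
E
```

```text
time_s: 6.3
tcp_pos: [0.4779, -0.3132, 0.0802]
orientation: [-1.56, 0.194, -0.187]
force: [0.2, -0.4, 1.4]
width: 0.043
6.3 [ 0.47785353 -0.31317317  0.08022347] [ 0.19641077 -0.36568758  1.36652002] 0.04299884919019911
[ 0.47493109 -0.3104474   0.013     ] shift [-0.00319856  0.06724225  0.00179299] yaw now -13.89686810189755
```

```bash
python3 -m handwheel '[0.5,-0.003,0.03,0.001,0,0,0, 0.5,0,0.03,0,0,0,0, 0.5,0,0,0,0,0,0, 0,0,0,0,0,0,0, 0,0,0,0,0,0,0, 0,0,0,0,0,0,0, 0,0,0,0,0,0,0, 0,0,0,0,0,0,0]' 25;python3 -m handwheel '[0,0,0,0,0,0,0, 0,0,0,0,0,0,0]' 50;  python3 - <<'E'
from h import *
s=r.read_state();print(s["time_s"],s["tcp_pos"],s["force"],s["width"])
E
```

```text
time_s: 7.3
tcp_pos: [0.4781, -0.3131, 0.023]
orientation: [-1.563, 0.189, -0.191]
force: [0.1, 0.2, -2.5]
width: 0.0082
time_s: 7.55
tcp_pos: [0.478, -0.3131, 0.023]
orientation: [-1.563, 0.189, -0.191]
force: [0.2, 0.5, -2.0]
width: 0.0075
7.55 [ 0.4780456  -0.31314064  0.02301007] [ 0.23090586  0.50727928 -1.9747098 ] 0.007487314831714803
```

The three pinches read 7.5, 10.65 and 13.8 mm. They are ordered and about 3 mm apart with a common offset of about -1.3 mm, so the middle bar is the 12 mm one. I go back to it.

```bash
python3 -m handwheel '[0.5,0,0,0,0,0,0, 0.5,0,0,0,0,0,0, 0.5,0,0,0,0,0,0, 0.5,0,-0.04,0,0,0,0, 0.5,0,-0.015,0,0,0,0, 0.5,0.04,0,0,0,-3,0, 0.5,0.034,0,0,0,0,0, 0.5,0,0,0,0,0,0]' 25; python3 - <<'E'
from h import *
s=r.read_state();print(s["time_s"],s["tcp_pos"],s["force"],s["width"])
M=R.from_rotvec(s["orientation"]).as_matrix()
for c,a in(((.5525,-.305),79.),):
    a=np.radians(a);g=np.array([*c,.013])-.025*np.array([np.cos(a),np.sin(a),0])
    print(g,"shift",M.T@(g-s["tcp_pos"]),"yaw now",np.degrees(np.arctan2(M[1,0],M[0,0])))
cv2.imwrite("pics/wrist3.png",r.capture("wrist")[:,:,::-1])
E
```

```text
time_s: 8.55
tcp_pos: [0.5519, -0.3296, 0.0798]
orientation: [-1.566, 0.147, -0.15]
force: [0.2, 0.6, 0.5]
width: 0.0427
8.55 [ 0.55194298 -0.32964841  0.07983324] [0.15874898 0.56226599 0.45684728] 0.04271954875097682
[ 0.54772978 -0.32954068  0.013     ] shift [-0.00427244  0.06682646 -0.00064423] yaw now -10.836936715063363
```

View pics/wrist3.png

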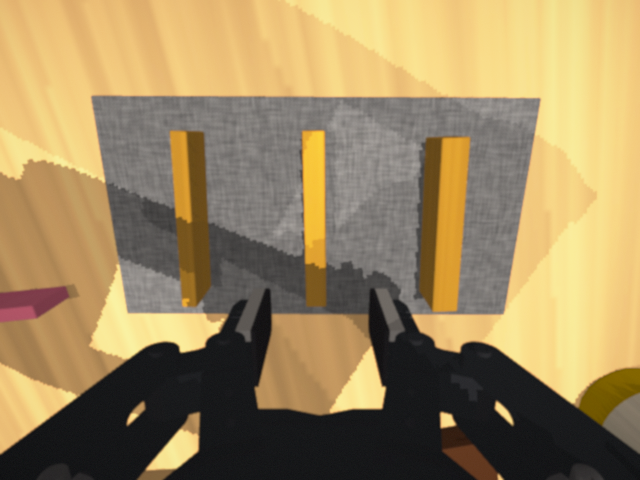

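All three still stand. The middle bar's axis is at column 314.5, about 2.7 mm left of the gripper centre. I descend with that correction and grip.

```bash
python3 -m handwheel '[0.5,-0.003,0.035,0,0,0,0, 0.5,0,0.025,0,0,0,0, 0.5,0,0.005,0,0,0,0, 0,0,0,0,0,0,0, 0,0,0,0,0,0,0, 0,0,0,0,0,0,0, 0,0,0,0,0,0,0, 0,0,0,0,0,0,0]' 40;python3 -m handwheel '[0,0,0,0,0,0,0, 0,0,0,0,0,0,0, 0,0,0,0,0,0,0]' 60;  python3 - <<'E'
from h import *
s=r.read_state();print(s["time_s"],s["tcp_pos"],s["force"],s["width"])
E
```

```text
time_s: 9.6
tcp_pos: [0.5463, -0.3291, 0.0161]
orientation: [-1.568, 0.147, -0.151]
force: [0.1, -0.2, -1.0]
width: 0.0113
time_s: 9.98
tcp_pos: [0.5463, -0.3291, 0.0161]
orientation: [-1.568, 0.147, -0.151]
force: [-0.2, 0.6, -2.1]
width: 0.0104
9.975 [ 0.54629657 -0.32910016  0.01607068] [-0.23882454  0.59255948 -2.09257308] 0.010374492033125236
```

```bash
python3 -m handwheel '[0,0,-0.04,0,0,0,0, 0,0,-0.05,0,0,-4.4,0, 0,0,-0.02,0,0,-4.4,0, 0,0,0,0.03,0,0,0, 0,0,0,0.055,0,0,0, 0,0,0,0.055,0,0,0, 0,0,0,0.055,0,0,0, 0,0,0,0.055,0,0,0, 0,0,0,0.03,0,0,0, 0,0,0,0,0,0,0]'; python3 - <<'E'
from h import *
s=r.read_state();print(s["time_s"],s["tcp_pos"],s["force"],s["width"])
cv2.imwrite("pics/wrist4.png",r.capture("wrist")[:,:,::-1])
cv2.imwrite("pics/side4.png",r.capture("side")[:,:,::-1])
import pickle;pickle.dump(s,open("s4.pkl","wb"))
E
```

```text
time_s: 11.22
tcp_pos: [0.5544, -0.041, 0.129]
orientation: [-1.572, 0.023, -0.028]
force: [0.5, -1.1, -2.2]
width: 0.0106
11.225 [ 0.55443328 -0.04095662  0.12903123] [ 0.52004676 -1.14014974 -2.18954804] 0.01063585886845693
```

View pics/wrist4.png

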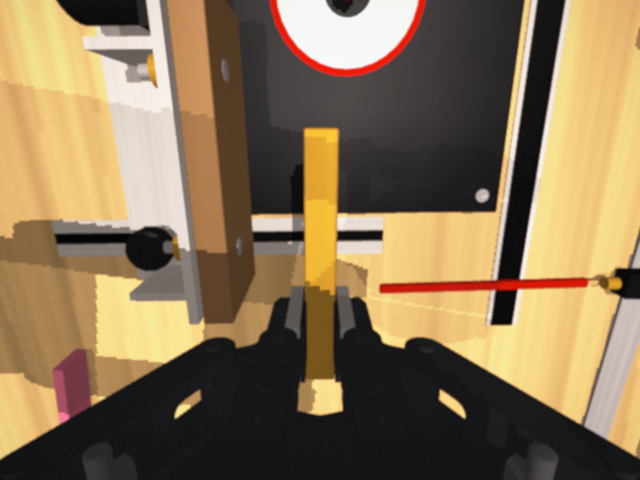

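View pics/side4.png

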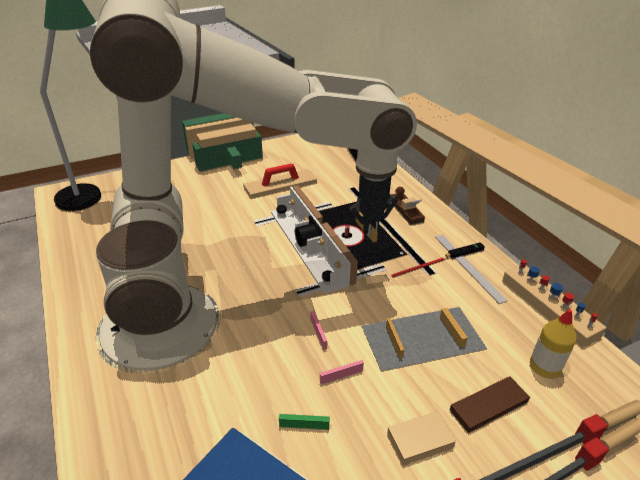

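The bar is held level at (320,250). The ring is at the top, around (348,0), and the fence is on the left. Now I measure the fence line and plate yaw from this view.

```bash
python3 - <<'E'
from h import *
import pickle
np.set_printoptions(precision=4,suppress=True)
s=pickle.load(open("s4.pkl","rb"));W=cam("wrist",s)
M=R.from_rotvec(s["orientation"]).as_matrix();print("tool yaw",np.degrees(np.arctan2(M[1,0],M[0,0])))
def ln(n,a,b,z):
    p,q=ray(W,a,z),ray(W,b,z);d=p-q;print(n,p,q,"yaw",np.degrees(np.arctan2(d[1],d[0]))-90)
ln("plate +x edge",(527,0),(497,210),0)
ln("t-track L edge",(537,0),(488,323),0)
ln("angle rear top",(162,0),(190,320),.08)
ln("face front top",(203,0),(237,322),.08) if 0 else ln("face front top",(208,0),(234,322),.08)
d=ray(W,(497,210),0)-ray(W,(250,213),0);print("plate -y edge ang",np.degrees(np.arctan2(d[1],d[0])))
print("bar end top",ray(W,(321.5,128),s["tcp_pos"][2]-.0131+.03))
d=ray(W,(321.5,128),s["tcp_pos"][2]+.017)-s["tcp_pos"];print("bar end in tool",M.T@d)
im=cv2.imread("pics/wrist4.png")
cv2.imwrite("pics/w4c.png",cv2.resize(im[0:340,40:290],None,fx=1.75,fy=1.75))
E
```

```text
tool yaw -1.8697880669336768
plate +x edge [0.6975 0.1116 0.    ] [ 0.6936 -0.0308  0.    ] yaw -1.599774355462202
t-track L edge [0.7042 0.1114 0.    ] [ 0.697  -0.1303  0.    ] yaw -1.7173233995099082
angle rear top [0.4847 0.0936 0.08  ] [ 0.4747 -0.0742  0.08  ] yaw -3.420930810156989
face front top [0.5062 0.0929 0.08  ] [ 0.5012 -0.0765  0.08  ] yaw -1.7235307381712914
plate -y edge ang -1.1808560641438908
bar end top [0.557  0.0334 0.1459]
bar end in tool [ 0.0002 -0.0171  0.0743]
```

View pics/w4c.png

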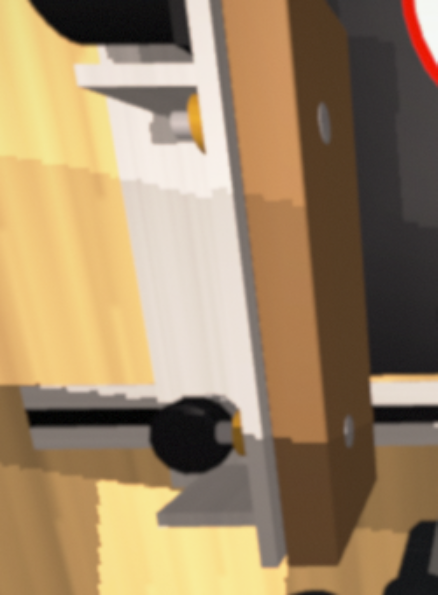

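```bash
python3 -m handwheel '[0,-0.005,0,0.05,0,0,0, 0,-0.005,0,0.05,0,0,0, 0,-0.005,0.02,0.03,0,0,0, 0,0,0.01,0,0,0,0, 0,0,0,0,0,0,0]'; python3 - <<'E'
from h import *
s=r.read_state();print(s["time_s"],s["tcp_pos"],s["force"],s["width"])
M=R.from_rotvec(s["orientation"]).as_matrix();print("tool yaw",np.degrees(np.arctan2(M[1,0],M[0,0])),M[:,1])
print(M.T@(np.array([.544,.097,.014])-s["tcp_pos"]))
cv2.imwrite("pics/wrist5.png",r.capture("wrist")[:,:,::-1])
import pickle;pickle.dump(s,open("s5.pkl","wb"))
E
```

```text
time_s: 11.95
tcp_pos: [0.5456, 0.0845, 0.0978]
orientation: [-1.574, 0.03, -0.036]
force: [0.2, -0.5, -2.6]
width: 0.0109
11.95 [0.54560872 0.08454692 0.09783227] [ 0.18415111 -0.4814486  -2.61076864] 0.010921051208804978
tool yaw -2.428500168620868 [ 0.00385532 -0.00347332 -0.99998654]
[-0.00247018  0.08378168  0.01265085]
```

View pics/wrist5.png

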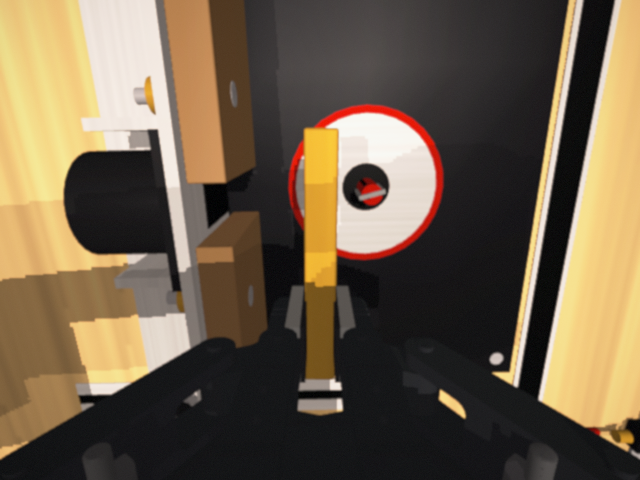

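The ring is centred near (366,182), the cutter is at (371,190), and the bar spans columns 304–338.

```bash
python3 - <<'E'
from h import *
import pickle
np.set_printoptions(precision=4,suppress=True)
s=pickle.load(open("s5.pkl","rb"));W=cam("wrist",s)
im=cv2.imread("pics/wrist5.png");hsv=cv2.cvtColor(im,cv2.COLOR_BGR2HSV)
m=((hsv[...,1]>170)&((hsv[...,0]<5)|(hsv[...,0]>174))&(hsv[...,2]>100)).astype(np.uint8);m[280:]=0;m[:,:280]=0;m[:,450:]=0
m[160:215,340:395]=0
ys,xs=np.nonzero(m);e=cv2.fitEllipse(cv2.convexHull(np.c_[xs,ys].astype(np.int32)));print(e,"ring c",ray(W,e[0],0))
print("cutter top",ray(W,(371,190),.032))
print("face+y inner front top",ray(W,(229,183),.08) , "face -y", ray(W,(236,212),.08))
for nm,a,b,z in(("face front top",(216,0),(229,183),.08),("angle rear",(157,0),(174,290),.08),("face bottom front",(252,0),(257,168),0),("plate R",(568,0),(512,372),0),):
    p,q=ray(W,a,z),ray(W,b,z);d=p-q;print(nm,p,q,np.degrees(np.arctan2(d[1],d[0]))-90)
E
```

```text
((365.57867431640625, 181.84141540527344), (152.37335205078125, 158.1956329345703), 44.870628356933594) ring c [0.5784 0.1239 0.    ]
cutter top [0.5775 0.1235 0.032 ]
face+y inner front top [0.5067 0.1373 0.08  ] face -y [0.5084 0.1239 0.08  ]
face front top [0.5099 0.2087 0.08  ] [0.5067 0.1373 0.08  ] -2.5734419682586633
angle rear [0.4869 0.2096 0.08  ] [0.4735 0.086  0.08  ] -6.148927846854463
face bottom front [ 0.5122  0.2331 -0.    ] [0.5061 0.1361 0.    ] -3.6097503827713524
plate R [0.6981 0.2256 0.    ] [ 0.6949 -0.0329  0.    ] -0.6906237783046691
```

```bash
python3 -m handwheel '[0,-0.002,0.02,0.013,0,-0.5,0, 0,0,0.025,0,0,0,0, 0,0,0.02,0,0,0,0, 0,0,0,0,0,0,0]'; python3 - <<'E'
from h import *
s=r.read_state();print(s["time_s"],s["tcp_pos"],s["force"],s["width"])
M=R.from_rotvec(s["orientation"]).as_matrix();print("tool yaw",np.degrees(np.arctan2(M[1,0],M[0,0])),M[:,1])
print(M.T@(np.array([.544,.0985,.0135])-s["tcp_pos"]))
cv2.imwrite("pics/side6.png",cv2.resize(r.capture("side")[175:310,240:440,::-1],None,fx=4,fy=4))
E
```

```text
time_s: 12.5
tcp_pos: [0.5475, 0.0928, 0.0346]
orientation: [-1.574, 0.024, -0.038]
force: [0.3, 0.7, -1.9]
width: 0.0105
12.5 [0.54747386 0.09280521 0.03456684] [ 0.25129108  0.66563259 -1.90127254] 0.010495756675179215
tool yaw -2.272594405440676 [ 0.00875414 -0.0039785  -0.99995377]
[-0.0038844   0.0210128   0.00562884]
```

View pics/side6.png

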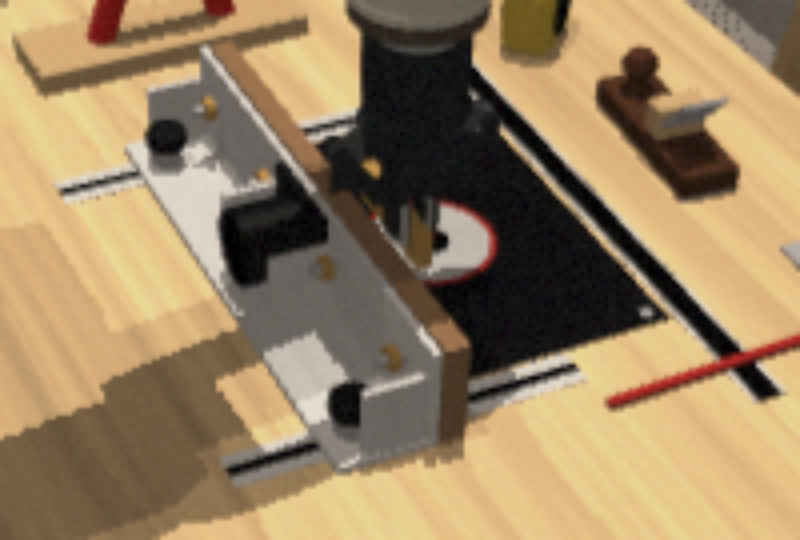

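```bash
python3 -m handwheel '[0,-0.004,0.01,0.006,0,-0.4,0.5, 0,0,0.006,0,0,0,0, 0,0,0,0,0,0,0]'; python3 - <<'E'
from h import *
s=r.read_state();print(s["time_s"],s["tcp_pos"],s["force"],s["width"])
M=R.from_rotvec(s["orientation"]).as_matrix();print("tool yaw",np.degrees(np.arctan2(M[1,0],M[0,0])),M[:,1])
print(M.T@(np.array([.544,.0985,.0135])-s["tcp_pos"]))
E
```

```text
time_s: 12.92
tcp_pos: [0.5465, 0.0988, 0.0214]
orientation: [-1.574, 0.021, -0.031]
force: [1.6, -0.2, -2.0]
width: 0.0105
12.925 [0.54650339 0.09884381 0.02144912] [ 1.57277405 -0.16111022 -2.02941331] 0.010474515038891338
tool yaw -1.8945285135570886 [ 0.00645301 -0.00334623 -0.99997358]
[-0.00254275  0.00793391 -0.00040154]
```

```bash
python3 -m handwheel '[0,-0.002,0.005,0,0,0,0.3, 0,0,0.003,0,0,0,0, 0,0,0,0,0,0,0]'; python3 -m handwheel '[0,0,0.002,0,0,0,0, 0,0,0.001,0,0,0,0]'
```

```text
time_s: 13.3
tcp_pos: [0.5462, 0.099, 0.0147]
orientation: [-1.574, 0.022, -0.03]
force: [2.6, -0.3, -2.1]
width: 0.0103
time_s: 13.55
tcp_pos: [0.547, 0.099, 0.0123]
orientation: [-1.574, 0.02, -0.031]
force: [5.3, -0.4, 4.3]
width: 0.0106
```

```bash
python3 -m handwheel '[0,0.004,-0.001,0,0,0,0, 0,0.001,0,0,0,0,0, 0,0,0,0,0,0,0]'; python3 - <<'E'
from h import *
s=r.read_state();print(s["time_s"],s["tcp_pos"],s["force"],s["ft_torque"])
for n in("scene","side"):
  im=r.capture(n)[:,:,::-1]; c=im[220:360,260:470] if n=="scene" else im[175:310,240:440]
  cv2.imwrite(f"pics/{n}7.png",cv2.resize(c,None,fx=3.8,fy=3.8))
E
```

```text
time_s: 13.92
tcp_pos: [0.5509, 0.0988, 0.0122]
orientation: [-1.574, 0.023, -0.028]
force: [-0.6, 0.1, -2.6]
width: 0.0109
13.925 [0.55086013 0.09879708 0.0122487 ] [-0.61836789  0.11779141 -2.55976237] [-0.01693219  0.05455162  0.01428149]
```

View pics/scene7.png

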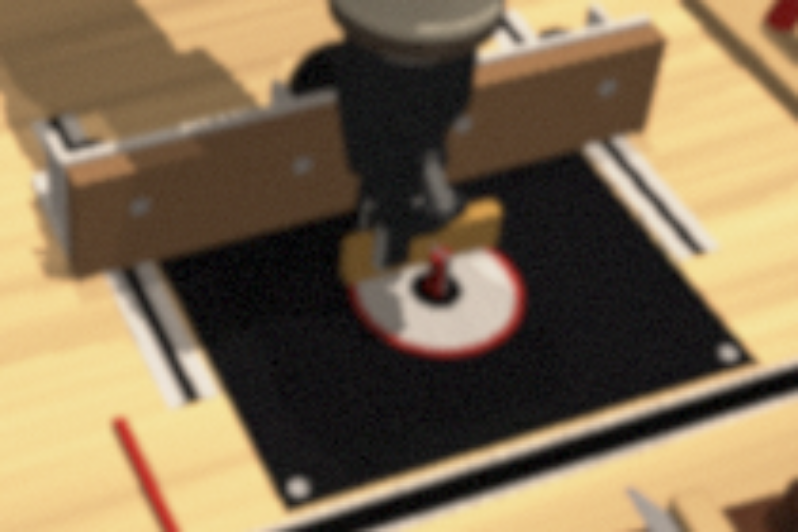

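View pics/side7.png

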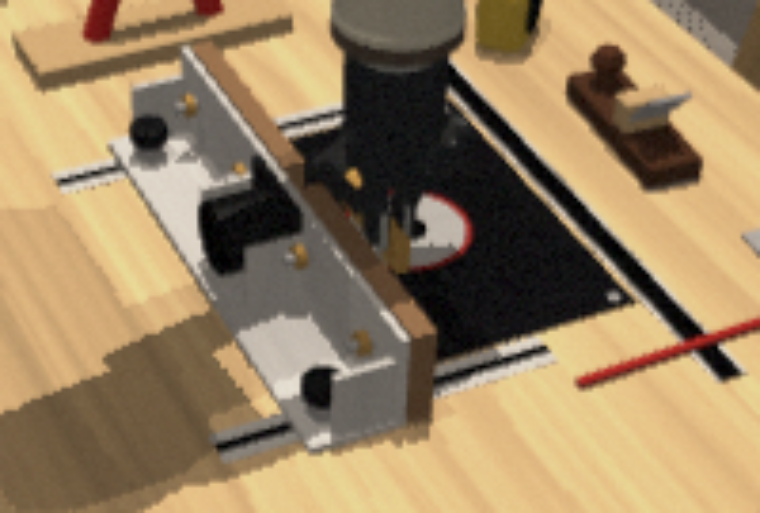

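The bar stands by the cutter, spanning it. The gripper linkage had nudged the fence back slightly, and after easing +x that load is gone. I lower the last millimetre and open a little.

```bash
python3 -m handwheel '[0,0,0.001,0,0,0,0, 0,0,0.0005,0,0,0,0, 0.12,0,0,0,0,0,0, 0.18,0,0,0,0,0,0, 0.24,0,0,0,0,0,0, 0.24,0,0,0,0,0,0]'; python3 - <<'E'
from h import *
s=r.read_state();print(s["time_s"],s["tcp_pos"],s["force"],s["width"])
cv2.imwrite("pics/wrist8.png",r.capture("wrist")[:,:,::-1])
E
```

```text
time_s: 14.78
tcp_pos: [0.5512, 0.0988, 0.0119]
orientation: [-1.574, 0.022, -0.03]
force: [0.7, -0.1, 0.2]
width: 0.0203
14.775 [0.55116298 0.09880998 0.01187873] [ 0.7188539  -0.12322985  0.21167553] 0.020298614274419178
```

View pics/wrist8.png

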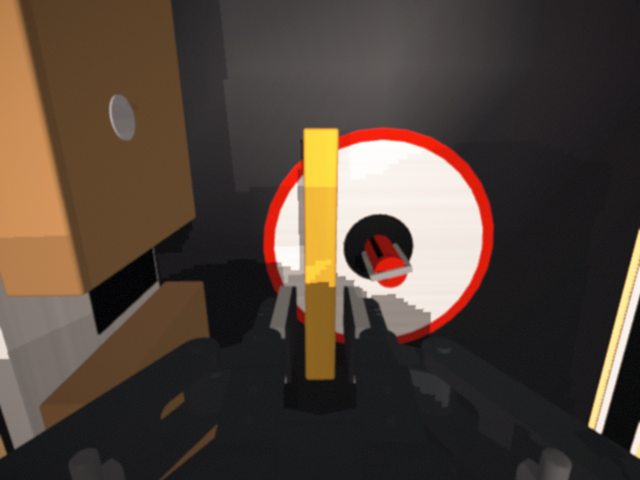

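The bar is free of both fingers and upright, at columns 305–338, clear of the cutter. I retract upward.

```bash
python3 -m handwheel '[0.24,0,-0.02,0,0,0,0, 0.24,0,-0.03,0,0,0,0, 0.24,0,-0.05,0,0,0,0, 0.24,0,-0.05,0,0,0,0, 0.24,0,-0.02,-0.03,0,0,0, 0.24,0,0,-0.05,0,0,0, 0.24,0,0,0,0,0,0]'; python3 - <<'E'
from h import *
import pickle
s=r.read_state();print(s["time_s"],s["tcp_pos"],s["force"],s["width"]);pickle.dump(s,open("s9.pkl","wb"))
cv2.imwrite("pics/wrist9.png",r.capture("wrist")[:,:,::-1])
E
```

```text
time_s: 15.7
tcp_pos: [0.5473, 0.0176, 0.1876]
orientation: [-1.575, 0.021, -0.028]
force: [-0.6, 0.9, -1.2]
width: 0.0207
15.7 [0.54730218 0.01755494 0.18756276] [-0.59416121  0.90724125 -1.16876369] 0.020738614773854868
```

View pics/wrist9.png

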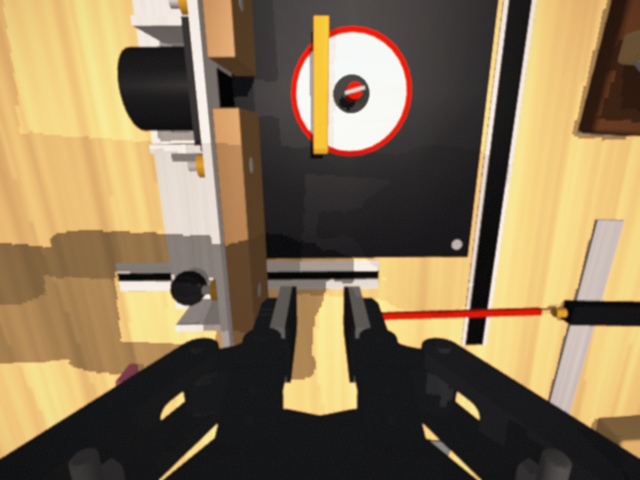

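The bar stands at (321,85), spanning the cutter at (352,92). Now I measure the fence for pinching on its -y side.

```bash
python3 - <<'E'
from h import *
import pickle
np.set_printoptions(precision=4,suppress=True)
s=pickle.load(open("s9.pkl","rb"));W=cam("wrist",s)
M=R.from_rotvec(s["orientation"]).as_matrix()
im=cv2.imread("pics/wrist9.png")
cv2.imwrite("pics/w9c.png",cv2.resize(im[0:350,110:400],None,fx=1.7,fy=1.7))
for p in((188,0),(218,340)):print("angle rear",ray(W,p,.08))
for p in((240,108),(258,340)):print("face front",ray(W,p,.08))
for p in((313,16),(329,16),(329,154),(313,154)):print("bar",ray(W,p,.03))
print("ring",ray(W,(351,91),0),"cutter",ray(W,(354,91),.032))
for y in(.033,):print("pix of grip",proj(W,(.49,y,.08)))
E
```

```text
angle rear [0.4719 0.1698 0.08  ]
angle rear [ 0.4631 -0.0673  0.08  ]
face front [0.4976 0.1071 0.08  ]
face front [ 0.4952 -0.0684  0.08  ]
bar [0.5476 0.1726 0.03  ]
bar [0.5595 0.1723 0.03  ]
bar [0.5572 0.0726 0.03  ]
bar [0.544 0.073 0.03 ]
ring [0.5782 0.1231 0.    ] cutter [0.5777 0.1199 0.032 ]
pix of grip [239.3865 217.541 ]
```

View pics/w9c.png

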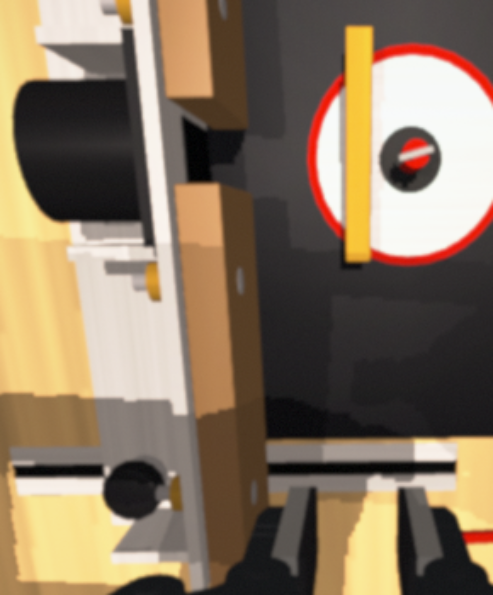

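```bash
python3 -m handwheel '[0.68,-0.033,0,0.006,0,0,0, 0.68,-0.032,0.02,0.006,0,0,0, 0.68,0,0.03,0,0,0,0, 0.68,0,0,0,0,0,0]' 40; python3 - <<'E'
from h import *
import pickle
s=r.read_state();print(s["time_s"],s["tcp_pos"],s["force"],s["width"])
M=R.from_rotvec(s["orientation"]).as_matrix();print("tool yaw",np.degrees(np.arctan2(M[1,0],M[0,0])),M[:,1])
print(M.T@(np.array([.482,.034,.045])-s["tcp_pos"]))
cv2.imwrite("pics/wrist10.png",r.capture("wrist")[:,:,::-1])
E
```

```text
time_s: 16.25
tcp_pos: [0.481, 0.036, 0.1358]
orientation: [-1.573, 0.019, -0.026]
force: [0.2, -0.9, -0.0]
width: 0.0582
16.25 [0.48102677 0.03602438 0.13581599] [ 0.16382323 -0.88637532 -0.03235048] 0.058163450873914946
tool yaw -1.642720432430748 [ 0.0044055  -0.00217897 -0.99998792]
[ 0.00062526  0.09082359 -0.0018093 ]
```

View pics/wrist10.png

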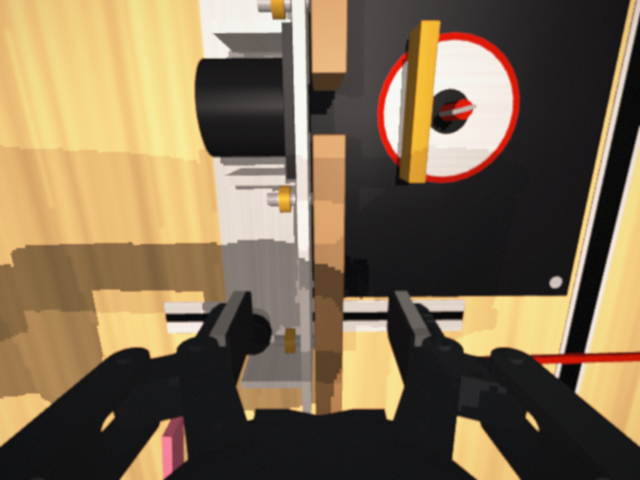

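The fence is centred between the open fingers, at columns about 297–345. The bar still stands at (422,100). I descend and pinch.

```bash
python3 -m handwheel '[0.68,0,0.035,-0.001,0,0,0, 0.68,0,0.03,0,0,0,0, 0.68,0,0.015,0,0,0,0, 0.68,0,0,0,0,0,0]'; python3 - <<'E'
from h import *
s=r.read_state();print(s["time_s"],s["tcp_pos"],s["force"],s["width"])
E
```

```text
time_s: 16.8
tcp_pos: [0.4862, 0.0357, 0.0603]
orientation: [-1.573, 0.012, -0.031]
force: [-0.0, -0.4, 0.3]
width: 0.058
16.8 [0.48619318 0.03567816 0.0602534 ] [-0.01557967 -0.36082841  0.31197004] 0.05795814501545555
```

```bash
python3 -m handwheel '[0.68,-0.004,0.012,0,0,0,0.4, 0.68,0,0.003,0,0,0,0, 0.68,0,0,0,0,0,0]'; python3 - <<'E'
from h import *
s=r.read_state();print(s["time_s"],s["tcp_pos"],s["force"],s["width"])
M=R.from_rotvec(s["orientation"]).as_matrix();print("tool yaw",np.degrees(np.arctan2(M[1,0],M[0,0])),M[:,1])
E
```

```text
time_s: 17.18
tcp_pos: [0.4834, 0.0357, 0.0465]
orientation: [-1.573, 0.015, -0.028]
force: [0.2, -0.1, -0.1]
width: 0.0582
17.175 [0.48343365 0.03574826 0.0465316 ] [ 0.22931836 -0.14371758 -0.11147864] 0.058185276629083446
tool yaw -1.565796611665902 [ 0.00798634 -0.00250313 -0.99996498]
```

```bash
python3 -m handwheel '[0,0,0,0,0,0,0, 0,0,0,0,0,0,0, 0,0,0,0,0,0,0, 0,0,0,0,0,0,0, 0,0,0,0,0,0,0]' 40; python3 - <<'E'
from h import *
s=r.read_state();print(s["time_s"],s["tcp_pos"],s["force"],s["width"])
M=R.from_rotvec(s["orientation"]).as_matrix();print("tool yaw",np.degrees(np.arctan2(M[1,0],M[0,0])),M[:,1])
E
```

```text
time_s: 17.8
tcp_pos: [0.4837, 0.0357, 0.0472]
orientation: [-1.573, 0.015, -0.028]
force: [1.7, 0.5, -1.3]
width: 0.0264
17.8 [0.48366427 0.03572433 0.04722023] [ 1.74301291  0.48417697 -1.30997699] 0.02635080974381563
tool yaw -1.5517240961547856 [ 0.00851746 -0.00257493 -0.99996041]
```

```bash
python3 -m handwheel '[0,0.004,0,0,0,0,0, 0,0.005,0,0,0,0,0, 0,0.005,0,0,0,0,0, 0,0.005,0,0,0,0,0, 0,0.005,0,0,0,0,0, 0,0.005,0,0,0,0,0]'; python3 - <<'E'
from h import *
s=r.read_state();print(s["time_s"],s["tcp_pos"],s["force"],s["width"])
cv2.imwrite("pics/wrist11.png",r.capture("wrist")[:,:,::-1])
M=R.from_rotvec(s["orientation"]).as_matrix();print("tool yaw",np.degrees(np.arctan2(M[1,0],M[0,0])),M[:,1])
E
```

```text
time_s: 18.55
tcp_pos: [0.5111, 0.0351, 0.0471]
orientation: [-1.573, 0.02, -0.023]
force: [-5.9, 0.4, 1.6]
width: 0.0266
18.55 [0.51105185 0.03510222 0.04714043] [-5.94034331  0.3818621   1.55210792] 0.026622071300034873
tool yaw -1.534398939481611 [ 0.00189975 -0.0024739  -0.99999514]
```

View pics/wrist11.png

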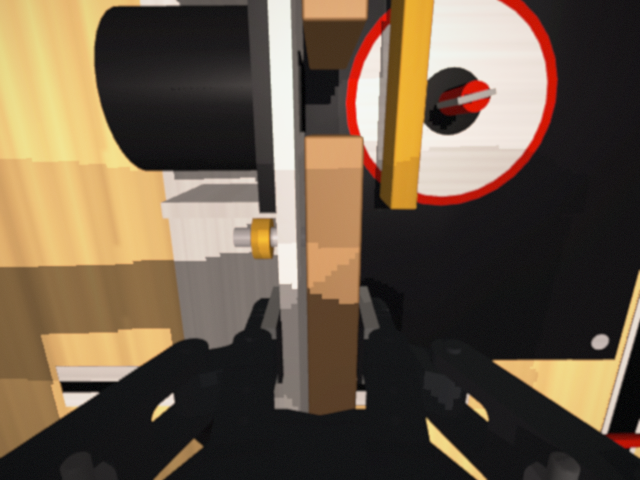

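The fence slides cleanly at about 6 N drag with the bar still ahead. I continue with smaller steps.

```bash
python3 -m handwheel '[0,0.004,0,0,0,0,0, 0,0.004,0,0,0,0,0, 0,0.004,0,0,0,0,0, 0,0.003,0,0,0,0,0]';  python3 -m handwheel '[0,0.002,0,0,0,0,0, 0,0.002,0,0,0,0,0]';python3 -m handwheel '[0,0.002,0,0,0,0,0, 0,0.002,0,0,0,0,0]'
```

```text
time_s: 19.1
tcp_pos: [0.5261, 0.0348, 0.0472]
orientation: [-1.573, 0.021, -0.021]
force: [-5.7, -0.4, 3.0]
width: 0.0264
time_s: 19.35
tcp_pos: [0.53, 0.0347, 0.0472]
orientation: [-1.573, 0.021, -0.021]
force: [-5.0, -0.1, 1.7]
width: 0.0262
time_s: 19.6
tcp_pos: [0.5335, 0.0346, 0.0472]
orientation: [-1.573, 0.022, -0.02]
force: [-7.4, -0.4, 2.9]
width: 0.0262
```

```bash
python3 -m handwheel '[0,0.0015,0,0,0,0,0, 0,0.0015,0,0,0,0,0]';  python3 -m handwheel '[0,0.0015,0,0,0,0,0, 0,0.001,0,0,0,0,0]';python3 -m handwheel '[0,0.001,0,0,0,0,0, 0,0.001,0,0,0,0,0]';python3 - <<'E'
from h import *
s=r.read_state();print(s["time_s"],s["tcp_pos"],s["force"],s["width"])
cv2.imwrite("pics/wrist12.png",r.capture("wrist")[:,:,::-1])
E
```

```text
time_s: 19.85
tcp_pos: [0.5361, 0.0345, 0.0472]
orientation: [-1.573, 0.023, -0.019]
force: [-7.8, 0.8, 2.3]
width: 0.0264
time_s: 20.1
tcp_pos: [0.5381, 0.0345, 0.0471]
orientation: [-1.573, 0.023, -0.019]
force: [-6.8, -0.1, 1.2]
width: 0.0262
time_s: 20.35
tcp_pos: [0.5397, 0.0345, 0.0472]
orientation: [-1.573, 0.024, -0.018]
force: [-7.2, 1.6, 1.8]
width: 0.0264
20.35 [0.53966875 0.03446246 0.04717268] [-7.22649121  1.62843117  1.77193698] 0.026376781608368587
```

View pics/wrist12.png

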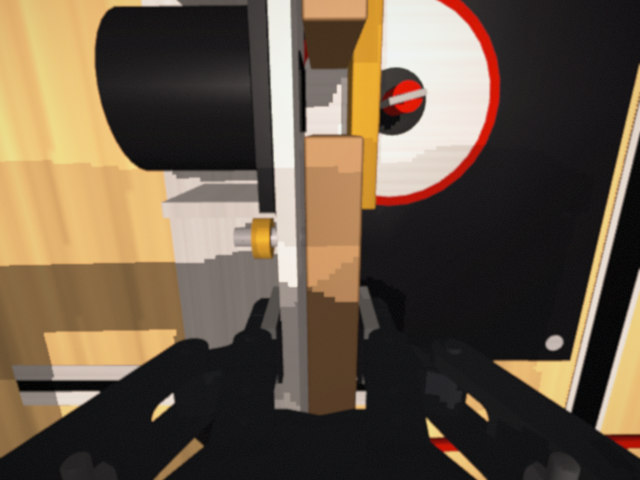

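The bar is now flush against the faces and travelling with them, with the cutter just ahead. The baseline is about 7 N, so I'm aiming for about 15 N total. I creep in.

```bash
for i in 1 ; do python3 -m handwheel '[0,0.001,0,0,0,0,0, 0,0.001,0,0,0,0,0]';python3 -m handwheel '[0,0.0008,0,0,0,0,0, 0,0.0008,0,0,0,0,0]'; python3 -m handwheel '[0,0.0007,0,0,0,0,0]';python3 -m handwheel '[0,0.0007,0,0,0,0,0]';  done
```

```text
time_s: 20.65
tcp_pos: [0.5414, 0.0344, 0.0472]
orientation: [-1.573, 0.024, -0.017]
force: [-7.3, -0.2, 2.2]
width: 0.0266
time_s: 20.9
tcp_pos: [0.5425, 0.0344, 0.0471]
orientation: [-1.574, 0.025, -0.017]
force: [-6.8, -0.1, 1.7]
width: 0.0265
time_s: 21.02
tcp_pos: [0.5429, 0.0344, 0.0471]
orientation: [-1.574, 0.025, -0.016]
force: [-11.2, 0.3, 6.0]
width: 0.0263
time_s: 21.15
tcp_pos: [0.5429, 0.0344, 0.0471]
orientation: [-1.574, 0.026, -0.015]
force: [-14.5, 0.2, 6.9]
width: 0.0267
```

Contact at x = 0.5429 with a total of 14.5 N, so the nip is about 7.5 N. I hold it.

```bash
python3 -m handwheel '[0,0.0007,0,0,0,0,0]';python3 -m handwheel '[0,0.0007,0,0,0,0,0]'
```

```text
time_s: 21.28
tcp_pos: [0.5429, 0.0344, 0.0471]
orientation: [-1.574, 0.028, -0.014]
force: [-12.5, -0.4, 7.0]
width: 0.0262
time_s: 21.4
tcp_pos: [0.5428, 0.0344, 0.0471]
orientation: [-1.574, 0.029, -0.013]
force: [-13.1, 0.2, 5.7]
width: 0.0262
```

```bash
python3 -m handwheel '[0,0.0008,0,0,0,0,0]';python3 -m handwheel '[0,0.0008,0,0,0,0,0, 0,0.0008,0,0,0,0,0]'
```

```text
time_s: 21.52
tcp_pos: [0.5428, 0.0344, 0.0471]
orientation: [-1.574, 0.03, -0.011]
force: [-14.6, 0.1, 6.7]
width: 0.0264
time_s: 21.78
tcp_pos: [0.5427, 0.0344, 0.047]
orientation: [-1.574, 0.032, -0.008]
force: [-15.7, -0.3, 6.0]
width: 0.0265
```

```bash
python3 -m handwheel '[0,0.0008,0,0,0,0,0, 0,0.0008,0,0,0,0,0, 0,0.0008,0,0,0,0,0]';python3 -m handwheel '[0,0.0008,0,0,0,0,0, 0,0.0008,0,0,0,0,0]';python3 -m handwheel '[0,0.0008,0,0,0,0,0, 0,0.0008,0,0,0,0,0]';python3 -m handwheel '[0,0.0008,0,0,0,0,0, 0,0.0008,0,0,0,0,0]'
```

```text
time_s: 22.15
tcp_pos: [0.5427, 0.0344, 0.047]
orientation: [-1.574, 0.036, -0.005]
force: [-15.7, -0.2, 6.7]
width: 0.0267
time_s: 22.4
tcp_pos: [0.5426, 0.0344, 0.047]
orientation: [-1.574, 0.038, -0.002]
force: [-16.9, -0.1, 6.2]
width: 0.0263
time_s: 22.65
tcp_pos: [0.5425, 0.0344, 0.0469]
orientation: [-1.575, 0.041, 0.001]
force: [-14.6, -0.6, 5.8]
width: 0.0263
time_s: 22.9
tcp_pos: [0.5425, 0.0344, 0.0469]
orientation: [-1.575, 0.043, 0.003]
force: [-15.5, -0.6, 6.6]
width: 0.0266
```

Held at about 15.5 N total (about 8 N nip) for over a second. I relax and let go.

```bash
python3 -m handwheel '[0,0.0003,0,0,0,0,0, 0,0,0,0,0,0,0]'; python3 -m handwheel '[0.4,0,0,0,0,0,0, 0.5,0,0,0,0,0,0, 0.55,0,0,0,0,0,0, 0.55,0,0,0,0,0,0, 0.55,0,0,0,0,0,0]'; python3 - <<'E'
from h import *
s=r.read_state();print(s["time_s"],s["tcp_pos"],s["force"],s["width"])
cv2.imwrite("pics/wrist13.png",r.capture("wrist")[:,:,::-1])
E
```

```text
time_s: 23.15
tcp_pos: [0.5424, 0.0344, 0.0469]
orientation: [-1.575, 0.043, 0.003]
force: [-6.0, -0.4, -2.4]
width: 0.0265
time_s: 23.78
tcp_pos: [0.5429, 0.0343, 0.0471]
orientation: [-1.575, 0.043, 0.002]
force: [0.8, 0.3, -0.3]
width: 0.0466
23.775 [0.54292144 0.0343294  0.04711475] [ 0.84271755  0.27518896 -0.26967953] 0.046633183170472194
```

View pics/wrist13.png

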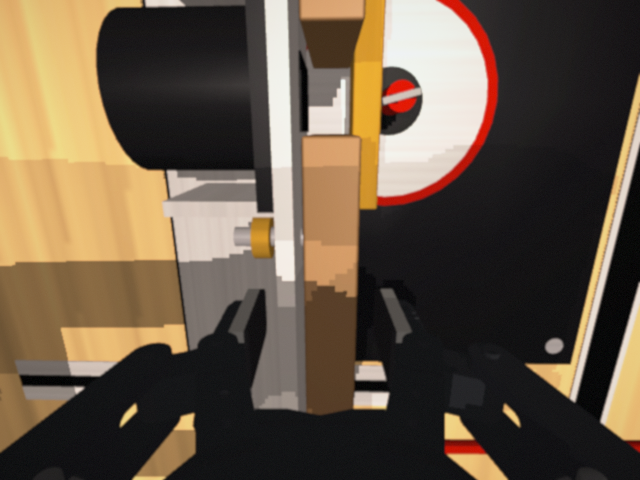

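Both fingers are clear of the fence, which sits at columns 275–358. I lift straight up and check.

```bash
python3 -m handwheel '[0.55,0,-0.02,0,0,0,0, 0.55,0,-0.03,0,0,0,0, 0.55,0,-0.04,0,0,0,0, 0.55,0,-0.04,-0.02,0,0,0, 0.55,0,0,-0.03,0,0,0, 0.55,0,0,0,0,0,0, 0.55,0,0,0,0,0,0]'; python3 - <<'E'
from h import *
s=r.read_state();print(s["time_s"],s["tcp_pos"],s["force"])
W=cam("wrist",s)
for n in("wrist","scene","side"):
  im=r.capture(n)[:,:,::-1]; cv2.imwrite(f"pics/{n}14.png",im)
E
```

```text
time_s: 24.7
tcp_pos: [0.5451, -0.0159, 0.1812]
orientation: [-1.575, 0.043, 0.003]
force: [0.4, 0.7, 0.0]
width: 0.047
24.7 [ 0.54506758 -0.01586725  0.18119516] [0.41042912 0.71007146 0.02910672]
```

View pics/wrist14.png

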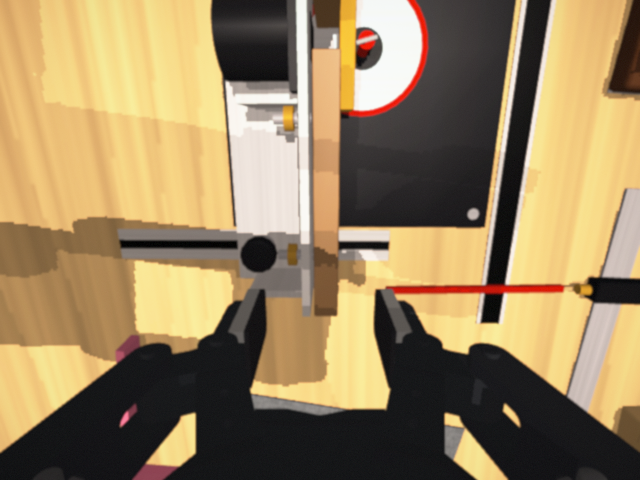

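View pics/scene14.png

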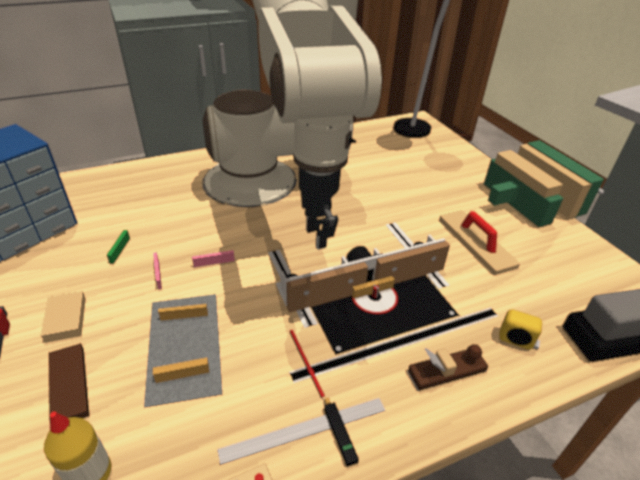

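View pics/side14.png

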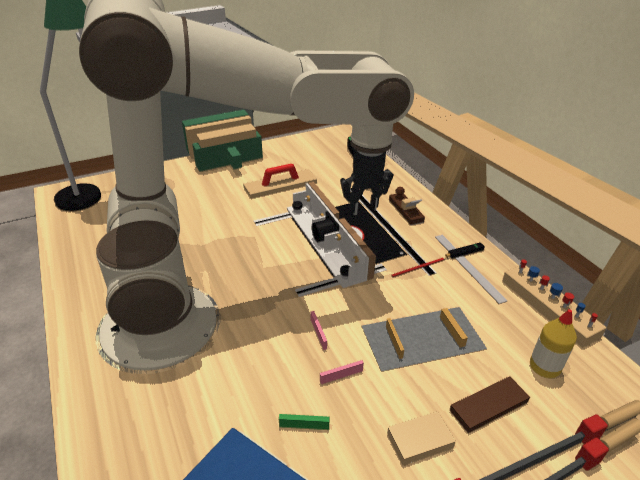

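The bar is nipped between the fence faces and the cutter at scene (373,284). The other two bars stand on the pad, and the push block and red stick are unmoved. I hand in.

```bash
python3 -c "
from bench import r
print(r.finish_job(), r.read_state()['time_s'])"
```

```text
the job is handed in; nothing more can be done
the job is handed in; nothing more can be done
```

The 12 mm bar is nipped between the fence and the cutter, and I handed the job in at about 25 s; no verdict was reported.

- **Finding the bar:** The pinch readings were 7.5, 10.65 and 13.8 mm. That is about 1.3 mm below nominal for each, but the 3 mm spacing is clear. The middle bar is therefore the 12 mm one, which agrees with its width in the pictures.
- **Placing:** I stood it along the fence, spanning the cutter, and let go. It was nearer the cutter than the fence, about 13 mm from the cutter. While I was lowering it, the gripper pressed the fence with about 5 N and pushed it back roughly 10 mm. I eased off before releasing the bar.
- **Nipping:** Sliding the fence with the bar took about 7 N. At contact I held about 15.5 N total (readings between 14.6 and 16.9 N) for a little over a second. By subtraction that is a nip of about 8 N, at most 10 N in the readings, and below the 15 N chip limit. I then relaxed, opened the fingers and lifted clear.
- **Last checks:** The final pictures show:
  - the bar upright against the fence faces at the cutter;
  - the other two bars standing on the pad;
  - the push block, the look-alikes and the red stick by the plate, which I took for the pencil, where they were.

The gripper was touching nothing. The force left in the nip after letting go could not be measured.

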